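# Pack the drawer unit and click on its last post cap

### The arm

A 6-joint arm with a two-finger parallel gripper is mounted at the origin on the work surface; the furniture and walls round the work are solid. World frame = base frame: x ahead of the robot, y to its left, z up, the work surface at z = 0. Lengths are in m, angles in rad, forces in N, time in s.
With the tool pointing down it reaches from about 0.375 to 0.975 m from the base axis. Payload 3.8 kg.
Tool frame: the origin (TCP) lies midway between the tips of the shut fingers; the grasp point (between the pads) lies 19 mm behind it; z points along the fingers, y is the line along which they close (so a half turn about z gives the same grasp; the last joint's range is limited). The gripper opens to 88 mm and grips with 3 to 60 N. Pads are 18 mm wide; open, the fingers measure 123 mm over their backs; the gripper's body (75 mm by 187 mm) begins 45 mm behind the grasp point.
Start: joints at [1.204, 0.264, 1.604, -0, 1.274, -0.037], TCP at [0.219, 0.639, 0.214] pointing down, gripper open.
Joint ranges: [-2.63, 2.63], [-0.94, 2.18], [0.31, 2.57], [-1.31, 4.45], [0, 2.66], [-2.55, 2.55]. Speed limits (rad/s): [2.57, 2.57, 3.14, 3.14, 3.14, 3.14].

### API

Orientations are given as [roll, pitch, yaw] about the fixed x, y, z axes, in that order (R = Rz(yaw) Ry(pitch) Rx(roll)).
In Python, from station import r gives the robot as it stands.
- The arm moves only by the tool servo_tool, never from a script. Its argument "motion" is one flat list of numbers, 6 for each row, row after row: the shift along the tool's x, y, z each as a share of 3 cm, from -1 to 1, then the turn, a rotation vector about the tool's x, y, z each as a share of 90 degrees, from -1 to 1. In form: [tx, ty, tz, rx, ry, rz, tx, ty, tz, rx, ry, rz, ...]. A call has 1 to 5 rows; each row shifts and turns the commanded pose from where the row before left it, along the tool's axes as they then stand; what a row does not reach is not made up. A row lasts 1/8 s, in which the tool goes at most 62.5 mm and 10.7 degrees, less where a joint would pass 70% of its speed; a pose out of reach is approached as far as the arm can. A call with a number of a shift or a turn outside -1 to 1 is refused whole. A call with a gripper value outside its range is refused whole. "fingers" is the opening, from 0 (shut) to 1 (fully open), set as the call begins (left out, the last holds). The fingers move at their own pace and stop on an object; the grip force is fixed at half the most. Time passes only in rows, so rows that do not move let the fingers close. It gives the time, the measured TCP pose, the force, the opening and the grip force at its end, in the units of the state.
- r.get_state(): the state, without advancing time (a new reading comes with each control period).
- r.read_camera(name): name is "side" or "top" or "wrist"; returns a dict with "img" (400x640x3 uint8, red, green, blue), "vfov" (degrees; the focal length in pixels is half the picture's height over the tangent of half this angle, whatever the lens; pixels are square), "cx", "cy" (the principal point, pixels), "pose" (4x4, takes a point from camera to world coordinates). Camera axes: x right, y down, z forward; pixel columns grow to the right and rows downward; lengths in m; the calibration is good to about 2 mm. The wrist camera is an equidistant fisheye: a pixel r from the principal point sees the ray r / f radians off the axis. A picture is of the moment at which its call begins. There is no depth.
- r.close_job(): hands the job in; it is judged then, once.
The state is a dict: "clock": time; "qpos": joint angles; "dq": joint speeds; "tau": joint torques, N m; "tcp_pos": TCP position; "orientation": TCP orientation; "contact_force": force on the tool from outside, world axes, zero at the start; "moment": the same for the moment, N m; "gripper_width": opening from 0.0 (shut) to 1.0 (fully open); "finger_force": force on a finger pad.
Only numpy, scipy, OpenCV 4.12 (cv2) and the standard library are available. Lean on these libraries where they do the work, as an engineer would, in place of code of your own. Each camera call takes 0.05 s, during which the arm holds its last target. There are 200 camera calls.

### The job

Get the small wooden drawer unit ready to go out, leaving the other things on the bench where they lie: lay the carton of spare fittings in its open drawer and slide the drawer fully shut, so that nothing sticks out when you lean on the unit. Then take the loose black end cap and press it straight down onto the one bare post until it clicks, and keep pressing after it gives way so that it sits fully home on the shoulder. Finish there, still holding the cap and pressing it down firmly, without letting go.

Things in the scene. Friction and masses are not known exactly. Their poses are not given: they have to be found in the camera images.
- chest: The drawer unit, a light wooden box 240 deep (its x), 200 wide (y) and 95 high, on a 3 mm rubber mat 262 x 222; it stands fast. Origin: centre of its underside on the bench; z up; its drawer front faces its own -x. Its flat top is at z = 95; a post stands on the top at each corner, at about x = +-93, y = +-73.
- drawer (a joint): The drawer's travel in m: 0 shut (drawer_floor is then at the chest's x = -5 mm), 0.165 fully out (towards the chest's -x); starts about 0.14 to 0.16 open. It slides with 1.5 N of friction and stays where it is left.
- drawer_floor (a point): Centre of the drawer's inner floor, 23 mm above the bench; moves with the drawer, axes as the chest's. The inside is 186 (x) by 158 (y), walls 6 thick stand 40 above the floor; the front board (198 wide, 10 to 80 above the bench) has its outer face at x = -115. Only what lies farther out than the chest's own x = -122 mm is clear of the top board, whose underside is 58 above this floor.
- drawer_handle (a point): Middle of the drawer's steel bar handle: a round bar 90 long along the chest's y, 35 mm in front of the front board and 55 mm above the bench; moves with the drawer.
- carton: Plain cardboard carton with a band of paper tape round its middle, 78 (its x) by 46 (y) by 36 high, 0.12 kg. Origin: centre of its underside; z up.
- cap: The loose black plastic end cap: a round cup, 36 mm across and 40 high, standing mouth down; wall 4.5, inside depth 34, 30 g. Origin: centre of its mouth (its lower rim); z up through its closed top. A bead runs round the inside 8 mm above the mouth and leaves an opening of 21.
- post_bare: The one steel post without a cap (any corner; the other three carry caps like the loose one, tops 58 above the chest's top). Origin: on the chest's top, on the post's axis; z up. Its shoulder, 33 across, ends 18 above the chest's top; on it stands a stud 19 across and 26.5 high with a bevelled end; three sprung steel balls in the stud stand out to 26 across, 13 above the shoulder.
- stud_seat (a point): Centre of the shoulder's upper face, 113 mm above the bench, where the cap's mouth comes to rest. The cap meets the stud's end when its mouth is about 18 mm above this point and the balls at about 10 mm; from there it takes roughly 5 to 15 N, until at about 6 mm the push drops suddenly and the balls draw the cap down; it stops hard on the shoulder at 0. Some 10 N holds it firmly there.
- turned_handle: Bystander: a loose turned wooden tool handle, 96 long, 18 high; leave it alone.
- block_l4: Bystander: a planed hardwood block, 130 x 42 x 47; leave it alone.
There are look-alikes about, which are no part of the job. What is shaped like the cap but pink or purple is not meant.

How it is judged:
By the outcome, as a careful person would: the job done as asked, in the order asked, and still so for the second after the job is handed in, while the arm keeps its last pose, push and grip.
It also fails if it takes over 72 s, if anything falls off the work surface, if the arm or the gripper's body presses on something with over 40 N, if the wrist force passes 120 N, or if a joint passes its speed limit or range.

## Working session

There is one attempt and no reset: what is moved stays moved. The work goes in short steps, Python scripts to look and compute and a tool call to move; the robot and the scene stay as the last step left them, time stands still between calls to the robot, and variables do not carry over. Pictures are saved under pics/ and viewed, at most 10 in all, crops included, and the job is handed in when it is done.

Besides the shell and the picture viewer there is one more tool, called after "Request:" in YAML: its name, and indented under it one key for each argument. servo_tool: Moves the arm, as the interface text tells. Its arguments: {"type":"object","properties":{"motion":{"type":"array","items":{"type":"number","minimum":-1,"maximum":1}},"fingers":{"type":"number"}},"required":["motion"]}

```bash
mkdir -p pics; cat > h.py <<'E'
import numpy as np, cv2
from scipy.spatial.transform import Rotation as R
from station import r
def snap(n,f):
    c=r.read_camera(n); cv2.imwrite('pics/'+f,c['img'][:,:,::-1]); np.savez('pics/'+f+'.npz',**{k:c[k] for k in('vfov','cx','cy','pose')}); return c
def load(f): return np.load('pics/'+f+'.npz')
def ray(c,u,v,fish=False):
    f=200/np.tan(np.radians(float(c['vfov']))/2); x=np.array([u-c['cx'],v-c['cy']],float)
    if fish:
        a=np.hypot(*x); th=a/f; d=np.r_[x/max(a,1e-9)*np.sin(th),np.cos(th)]
    else: d=np.r_[x/f,1]
    P=c['pose']; d=P[:3,:3]@d; return P[:3,3],d/np.linalg.norm(d)
def atz(c,u,v,z,fish=False):
    o,d=ray(c,u,v,fish); return o+d*(z-o[2])/d[2]
def tri(*rays):
    A=sum(np.eye(3)-np.outer(d,d) for o,d in rays); b=sum((np.eye(3)-np.outer(d,d))@o for o,d in rays)
    p=np.linalg.solve(A,b); return p,[np.linalg.norm((np.eye(3)-np.outer(d,d))@(p-o)) for o,d in rays]
def proj(c,p,fish=False):
    P=c['pose']; q=P[:3,:3].T@(np.asarray(p)-P[:3,3]); f=200/np.tan(np.radians(float(c['vfov']))/2)
    if fish:
        a=np.hypot(q[0],q[1]); th=np.arctan2(a,q[2]); return np.array([c['cx'],c['cy']])+f*th*q[:2]/a
    return np.array([c['cx'],c['cy']])+f*q[:2]/q[2]
E
python3 - <<'E'
from h import *
np.set_printoptions(precision=3,suppress=True)
for n in('top','side','wrist'):
    c=snap(n,n+'0.png'); print(n,c['vfov'],c['cx'],c['cy'],c['pose'])
print(r.get_state())
E
```

```text
top 49.554429094604856 311.61953667386797 197.84814860226837 [[-0.014 -0.989  0.146  0.346]
 [-1.     0.014 -0.002 -0.022]
 [ 0.    -0.146 -0.989  1.344]
 [ 0.     0.     0.     1.   ]]
side 56.544552348851575 317.4623006049646 201.2791962904362 [[ 0.145  0.761 -0.633  1.207]
 [ 0.989 -0.118  0.084 -0.112]
 [-0.011 -0.638 -0.77   0.901]
 [ 0.     0.     0.     1.   ]]
wrist 65.70646984690485 319.69990805292554 200.7658932095818 [[ 0.324  0.902  0.285  0.144]
 [ 0.946 -0.308 -0.099  0.665]
 [-0.002  0.302 -0.953  0.383]
 [ 0.     0.     0.     1.   ]]
{'clock': 0.15, 'qpos': array([ 1.204,  0.265,  1.605, -0.   ,  1.274, -0.037]), 'dq': array([-0.   , -0.003, -0.004, -0.   ,  0.002, -0.   ]), 'tau': array([ -0.   , -50.284, -35.747,   0.073,   0.025,  -0.   ]), 'tcp_pos': array([0.218, 0.638, 0.213]), 'orientation': array([-3.14 , -0.   ,  2.812]), 'contact_force': array([ 0.18 ,  0.051, -0.508]), 'moment': array([ 0.029, -0.025, -0.028]), 'finger_force': 0.0, 'gripper_width': 1.001808702956337}
```

View pics/top0.png

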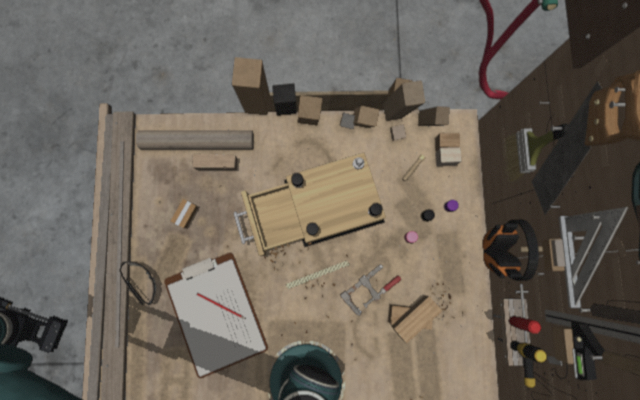

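View pics/side0.png

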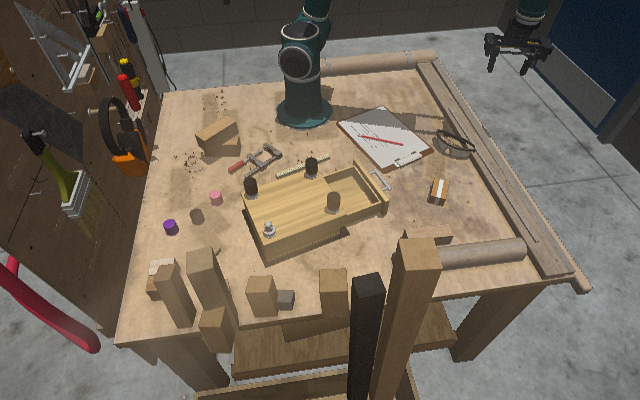

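Top view: carton with tape at (186,213). Cap shapes at (428,215) black, (411,237) pink and (452,205) purple; the black one fits. The bare post is at (360,162). Side view: carton (438,191), dark cap (196,215), bare post (268,229). I'll confirm in one enlarged composite.

```bash
python3 - <<'E'
from h import *
t=cv2.imread('pics/top0.png'); s=cv2.imread('pics/side0.png')
def cr(i,x,y,w,h,k): return cv2.resize(i[y:y+h,x:x+w],None,fx=k,fy=k,interpolation=cv2.INTER_CUBIC)
a=np.hstack([cr(t,230,145,160,120,3),cr(t,160,190,50,45,0) if 0 else cv2.resize(t[190:235,160:213],(320,360),interpolation=cv2.INTER_CUBIC)])
b=np.hstack([cr(s,150,175,100,60,0) if 0 else cv2.resize(s[185:240,150:230],(349,240)),cv2.resize(s[170:212,420:456],(206,240)),cv2.resize(t[190:245,390:460],(245,240))])
cv2.imwrite('pics/comp.png',cv2.convertScaleAbs(np.vstack([a,b[:, :800]]),alpha=1.5))
T=load('top0.png');S=load('side0.png')
np.set_printoptions(precision=3,suppress=True)
for n,a,b in[('carton top',(186,212),(439,187)),('cap',(428,215),(196,213)),('post tip',(360,161),(268,225)),('pink',(411,237),(216,195))]:
    print(n,*tri(ray(T,*a),ray(S,*b)))
E
```

```text
carton top [0.501 0.358 0.042] [np.float64(0.003082428295247596), np.float64(0.0030824282952476366)]
cap [ 0.482 -0.379  0.033] [np.float64(0.0005443383497248007), np.float64(0.0005443383497247469)]
post tip [ 0.63  -0.165  0.129] [np.float64(0.0007208006252591468), np.float64(0.0007208006252591786)]
pink [ 0.416 -0.324  0.029] [np.float64(0.00044821336648646345), np.float64(0.0004482133664863339)]
```

View pics/comp.png

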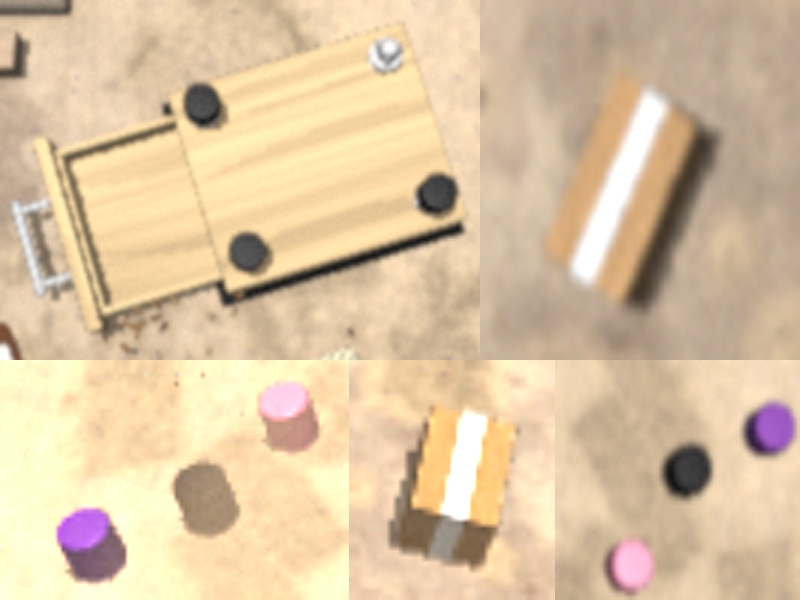

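The black cap at top (428,215) is confirmed: the pink and purple ones flank it, and in the side view it is the dark one. Next: chest and carton poses.

```bash
python3 - <<'E'
from h import *
np.set_printoptions(precision=4,suppress=True)
T=load('top0.png');S=load('side0.png')
k=[(160+145/6.04,199),(160+227/6.04,190+130/8),(160+148/6.04,227.5),(160+68/6.04,220.6)]
K=np.array([atz(T,*p,.036)[:2] for p in k]);print(K,K.mean(0),[np.linalg.norm(K[i]-K[(i+1)%4]) for i in range(4)])
d=(K[1]+K[0]-K[2]-K[3]);print('carton long?',np.degrees(np.arctan2(d[1],d[0])))
c=lambda x,y:(230+x/3,145+y/3)
A=atz(T,*c(202,99),.153);B=atz(T,*c(248,247),.153);C=atz(T,*c(437,190),.153);D=atz(T,*c(387,50),.138)
print(A,B,C,D,[np.linalg.norm(v[:2]) for v in(A-B,B-C,C-D,D-A)])
ch=(A+B+C+D)[:2]/4; x=(C+D-A-B)[:2];y=(A+D-B-C)[:2]
print('chest',ch,np.degrees(np.arctan2(x[1],x[0])),np.degrees(np.arctan2(y[1],y[0])))
h1=atz(T,*c(15,210),.055);h2=atz(T,*c(42,290),.055);print('handle',h1,h2,(h1+h2)/2)
print('cap',atz(T,428,215,.04),atz(S,196,213,.035))
E
```

```text
[[0.5411 0.3638]
 [0.5182 0.3219]
 [0.454  0.3598]
 [0.4755 0.4005]] [0.4972 0.3615] [np.float64(0.04778235126718148), np.float64(0.07455572147017062), np.float64(0.04602241923019871), np.float64(0.07514661441833287)]
carton long? -29.89777864850273
[0.5787 0.014  0.153 ] [ 0.44   -0.0269  0.153 ] [ 0.4902 -0.2021  0.153 ] [ 0.6265 -0.1616  0.138 ] [np.float64(0.14462654781664971), np.float64(0.1822557557108971), np.float64(0.1422154568477414), np.float64(0.18205349629795947)]
chest [ 0.5338 -0.0942] -74.38669920520128 16.480801302331084
handle [0.4878 0.2044 0.055 ] [0.408  0.1768 0.055 ] [0.4479 0.1906 0.055 ]
cap [ 0.4813 -0.3767  0.04  ] [ 0.4836 -0.3792  0.035 ]
```

Request:
servo_tool:
  motion: [-0.98,-0.475,0.1,0,0,0,-0.98,-0.475,0.1,0,0,0,-0.98,-0.475,0.1,0,0,0,-0.98,-0.475,0.1,0,0,0,-0.98,-0.475,0.1,0,0,0]
  fingers: 1

```text
clock: 0.78
tcp_pos: [0.3351, 0.5226, 0.1984]
orientation: [-3.141, -0.0, 2.812]
contact_force: [0.1, -0.6, -0.2]
gripper_width: 1.001
finger_force: 0.0
```

Request:
servo_tool:
  motion: [-0.98,-0.475,0.1,0,0,0,-0.98,-0.475,0.1,0,0,0,-0.98,-0.475,0.1,0,0,0,-0.98,-0.475,0.1,0,0,0,-0.98,-0.475,0.1,0,0,0]

```text
clock: 1.4
tcp_pos: [0.4511, 0.4076, 0.1834]
orientation: [-3.141, -0.0, 2.812]
contact_force: [-0.1, -0.1, 0.0]
gripper_width: 1.002
finger_force: 0.0
```

Request:
servo_tool:
  motion: [-0.98,-0.475,0.1,0,0,0,-0.98,-0.475,0.1,0,0,0,0,0,0,0,0,0.061,0,0,0,0,0,0.061,0,0,0,0,0,0]

```text
clock: 2.02
tcp_pos: [0.4969, 0.3623, 0.1775]
orientation: [-3.141, -0.0, 2.621]
contact_force: [0.5, 0.4, -0.1]
gripper_width: 0.997
finger_force: 0.0
```

```bash
cat >> h.py <<'E'
np.set_printoptions(precision=3,suppress=True)
def to(p,yaw):
    s=r.get_state(); q=s['tcp_pos']; Rm=R.from_euler('xyz',s['orientation']).as_matrix()
    d=Rm.T@(np.asarray(p)-q); rv=R.from_matrix(Rm.T@R.from_euler('xyz',[np.pi,0,np.radians(yaw)]).as_matrix()).as_rotvec()
    print('t',round(s['clock'],2),'at',q,'yaw',np.degrees(s['orientation']),'F',s['contact_force'],'w',s['gripper_width'],'| shift/30mm',d/.03,'turn/90',rv/(np.pi/2))
E
python3 - <<'E'
from h import *
snap('wrist','w1.png'); to([.497,.3615,.15],150)
E
```

```text
t 2.08 at [0.497 0.362 0.178] yaw [-179.971   -0.012  150.227] F [-0.583 -1.118  0.65 ] w 0.9975289048279949 | shift/30mm [-0.019 -0.023  0.92 ] turn/90 [-0.    -0.     0.003]
```

View pics/w1.png

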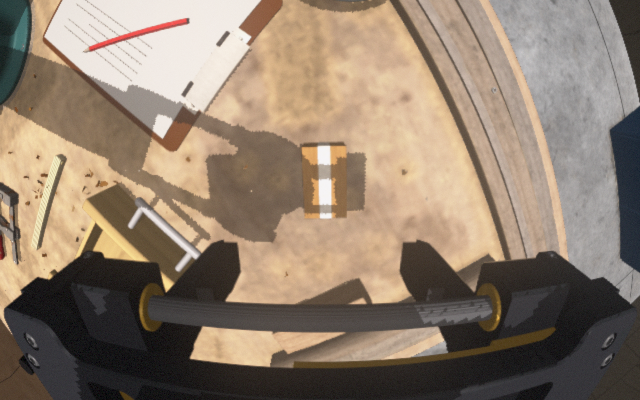

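The wrist view shows the carton at about (301..347, 143..218), squarely aligned with the fingers.

```bash
python3 - <<'E'
from h import *
W=load('w1.png');T=load('top0.png')
P=[atz(W,u,v,.036,True)[:2] for u,v in[(301,143),(347,143),(346,217),(302,217)]];P=np.array(P)
print(P,P.mean(0),[np.linalg.norm(P[i]-P[(i+1)%4]) for i in range(4)])
d=P[1]+P[0]-P[2]-P[3];print(np.degrees(np.arctan2(d[1],d[0])))
print(tri(ray(W,324,180,True),ray(T,184.4,213.3)))
to([*P.mean(0),.024-.019],150)
print('handle ends',atz(W,135,208,.055,True),atz(W,182,270,.055,True))
E
```

```text
[[0.452 0.367]
 [0.475 0.407]
 [0.545 0.369]
 [0.521 0.327]] [0.498 0.368] [np.float64(0.04644418515768182), np.float64(0.07954423799237832), np.float64(0.047357338676304754), np.float64(0.07944147513178404)]
150.37476544767765
(array([0.5  , 0.366, 0.02 ]), [np.float64(0.0008269983099346203), np.float64(0.0008269983099345712)])
t 2.08 at [0.497 0.362 0.178] yaw [-179.971   -0.012  150.227] F [-0.583 -1.118  0.65 ] w 0.9975289048279949 | shift/30mm [0.047 0.177 5.753] turn/90 [-0.    -0.     0.003]
handle ends [0.412 0.169 0.055] [0.503 0.174 0.055]
```

Request:
servo_tool:
  motion: [0.04,0.15,0.95,0,0,0,0,0,0.95,0,0,0,0,0,0.95,0,0,0,0,0,0.95,0,0,0,0,0,0.95,0,0,0]

```text
clock: 2.7
tcp_pos: [0.498, 0.3673, 0.0345]
orientation: [3.141, 0.0, 2.622]
contact_force: [0.3, 0.8, 0.3]
gripper_width: 0.999
finger_force: 0.0
```

Request:
servo_tool:
  motion: [0,0,0.45,0,0,0,0,0,0.45,0,0,0,0,0,0,0,0,0,0,0,0,0,0,0]

```text
clock: 3.2
tcp_pos: [0.4989, 0.3676, 0.0094]
orientation: [3.14, 0.001, 2.62]
contact_force: [0.3, -0.5, 0.1]
gripper_width: 1.001
finger_force: 0.0
```

Request:
servo_tool:
  motion: [0,0,0,0,0,0,0,0,0,0,0,0,0,0,0,0,0,0,0,0,0,0,0,0,0,0,0,0,0,0]
  fingers: 0.4

```text
clock: 3.82
tcp_pos: [0.4982, 0.3671, 0.0085]
orientation: [-3.142, 0.0, 2.62]
contact_force: [-0.0, -0.0, 0.4]
gripper_width: 0.51
finger_force: 29.9
```

Request:
servo_tool:
  motion: [0,0,0,0,0,0,0,0,0,0,0,0,0,0,0,0,0,0]

```text
clock: 4.2
tcp_pos: [0.4982, 0.3671, 0.0085]
orientation: [-3.142, -0.0, 2.62]
contact_force: [-0.6, -0.6, 1.4]
gripper_width: 0.508
finger_force: 29.9
```

Request:
servo_tool:
  motion: [0,0,-0.5,0,0,0,0,0,-1,0,0,0,0,0,-1,0,0,0,0,0,-1,0,0,0,0,0,-1,0,0,0]

```text
clock: 4.82
tcp_pos: [0.4981, 0.367, 0.1451]
orientation: [3.141, 0.0, 2.62]
contact_force: [0.5, -0.5, -1.6]
gripper_width: 0.508
finger_force: 29.9
```

```bash
python3 - <<'E'
from h import *
to([.483,.083,.15],105.8)
E
```

```text
t 4.83 at [0.498 0.367 0.145] yaw [179.981   0.005 150.123] F [ 0.518 -0.467 -1.593] w 0.5082415455576007 | shift/30mm [-4.28  -8.459 -0.167] turn/90 [ 0.    -0.     0.492]
```

Request:
servo_tool:
  motion: [-0.48,-0.94,0,0,0,0,-0.48,-0.94,0,0,0,0,-0.48,-0.94,0,0,0,0,-0.48,-0.94,0,0,0,0,-0.48,-0.94,0,0,0,0]

```text
clock: 5.45
tcp_pos: [0.4902, 0.208, 0.1441]
orientation: [3.141, 0.0, 2.62]
contact_force: [1.2, 0.4, -1.2]
gripper_width: 0.509
finger_force: 29.9
```

Request:
servo_tool:
  motion: [-0.48,-0.94,0,0,0,0,-0.48,-0.94,0,0,0,0,-0.48,-0.94,0,0,0,0,-0.48,-0.94,0,0,0,0]

```text
clock: 5.95
tcp_pos: [0.484, 0.0815, 0.1441]
orientation: [3.141, 0.001, 2.62]
contact_force: [-0.0, -0.3, -1.6]
gripper_width: 0.511
finger_force: 29.9
```

Request:
servo_tool:
  motion: [0,0,0,0,0,0.1,0,0,0,0,0,0.1,0,0,0,0,0,0.1,0,0,0,0,0,0.1,0,0,0,0,0,0.09]

```text
clock: 6.58
tcp_pos: [0.4841, 0.0824, 0.1441]
orientation: [3.141, 0.0, 1.846]
contact_force: [0.3, 0.1, -2.1]
gripper_width: 0.513
finger_force: 29.9
```

```bash
python3 - <<'E'
from h import *
snap('wrist','w2.png'); to([.483,.083,.15],105.8)
E
```

```text
t 6.62 at [0.484 0.082 0.144] yaw [179.96    0.002 105.516] F [-0.352 -0.268 -1.636] w 0.5149859667087419 | shift/30mm [ 0.028 -0.032 -0.197] turn/90 [ 0.     0.    -0.003]
```

View pics/w2.png

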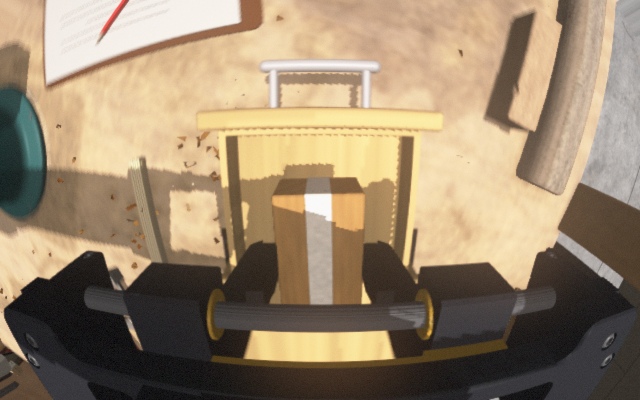

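The wrist view shows the handle at (262..380, 66), the front board's outer top edge at (198..443, ~111), and the carton hanging over the drawer, roughly centred.

```bash
python3 - <<'E'
from h import *
W=load('w2.png')
for n,z,a,b in[('handle',.06,(262,66),(380,67)),('front',.08,(197,111),(443,113)),('inner wall top(front)',.063,(219,134),(419,134))]:
    A=atz(W,*a,z,True)[:2];B=atz(W,*b,z,True)[:2];d=B-A;m=(A+B)/2
    e=np.array([-.2756,.9613]);c=np.array([.5338,-.0942])
    print(n,A,B,np.linalg.norm(d),np.degrees(np.arctan2(d[1],d[0])),'chest x',-(m-c)@e,'y',(m-c)@[.9613,.2756])
A=r.get_state()['tcp_pos'][:2]-c;print('tcp chest',-A@e,A@[.9613,.2756])
E
```

```text
handle [0.409 0.179] [0.501 0.204] 0.09571891802480645 15.319306463620979 chest x -0.2964919496781967 y 0.0028464121319997614
front [0.37  0.132] [0.557 0.183] 0.1933037589444346 15.289436155747268 chest x -0.26175247133369145 y 0.001919171794962113
inner wall top(front) [0.388 0.116] [0.549 0.161] 0.1672328689965821 15.728345048423176 chest x -0.2417671005125717 y 0.0009112027406757605
tcp chest -0.18350732552500496 0.0009570944587788228
```

Request:
servo_tool:
  motion: [0,0,0.8,0,0,0,0,0,0.8,0,0,0,0,0,0.8,0,0,0,0,0,0.8,0,0,0,0,0,0.4,0,0,0]

```text
clock: 7.25
tcp_pos: [0.4833, 0.0824, 0.0345]
orientation: [-3.14, -0.0, 1.852]
contact_force: [-0.4, 0.4, -0.8]
gripper_width: 0.507
finger_force: 29.9
```

Request:
servo_tool:
  motion: [0,0,0.1,0,0,0,0,0,0,0,0,0]

```text
clock: 7.5
tcp_pos: [0.4848, 0.0825, 0.0331]
orientation: [3.141, 0.0, 1.851]
contact_force: [1.1, 0.3, -2.0]
gripper_width: 0.507
finger_force: 29.9
```

Request:
servo_tool:
  motion: [0,0,0.05,0,0,0,0,0,0,0,0,0]

```text
clock: 7.75
tcp_pos: [0.4847, 0.0825, 0.0315]
orientation: [3.141, 0.0, 1.851]
contact_force: [0.6, 0.4, -1.8]
gripper_width: 0.509
finger_force: 29.9
```

Request:
servo_tool:
  motion: [0,0,0,0,0,0,0,0,0,0,0,0,0,0,0,0,0,0]
  fingers: 0.75

```text
clock: 8.12
tcp_pos: [0.4844, 0.0825, 0.0312]
orientation: [3.141, 0.0, 1.85]
contact_force: [-0.1, -0.4, -0.2]
gripper_width: 0.747
finger_force: 0.0
```

Request:
servo_tool:
  motion: [0,0,-0.5,0,0,0,0,0,-1,0,0,0,0,0,-1,0,0,0,0,0,-1,0,0,0,0,0,-0.5,0,0,0]

```text
clock: 8.75
tcp_pos: [0.4855, 0.0826, 0.1538]
orientation: [3.138, 0.001, 1.851]
contact_force: [0.2, 0.2, 0.7]
gripper_width: 0.749
finger_force: 0.0
```

```bash
python3 - <<'E'
from h import *
snap('wrist','w3.png'); c=np.array([.5338,-.0942]);e=np.array([-.2756,.9613])
to([*(c+.345*e),.13],105.3)
E
```

```text
t 8.8 at [0.486 0.083 0.155] yaw [179.667   0.055 106.026] F [0.732 0.238 0.091] w 0.7462165421547521 | shift/30mm [ 5.396 -0.107  0.829] turn/90 [0.004 0.001 0.008]
```

View pics/w3.png

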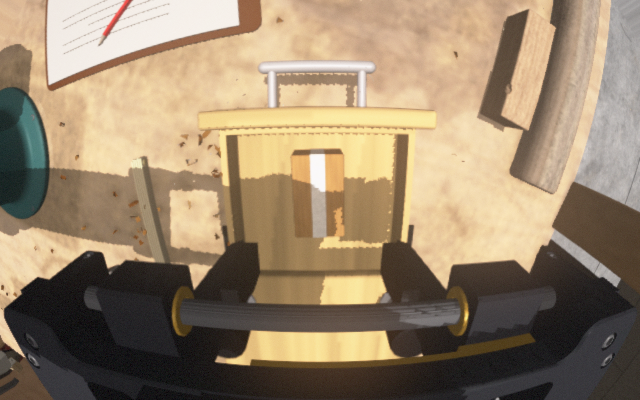

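The carton lies flat in the drawer at (293..344, 150..238). Next, push the handle in with shut fingers.

Request:
servo_tool:
  motion: [1,-0.02,0,0,0,0,1,-0.02,0,0,0,0,1,-0.02,0,0,0,0,1,-0.02,0,0,0,0,1,-0.02,0,0,0,0]
  fingers: 0

```text
clock: 9.43
tcp_pos: [0.4389, 0.2264, 0.15]
orientation: [-3.14, 0.0, 1.85]
contact_force: [-0.5, -0.4, 0.2]
gripper_width: 0.204
finger_force: 0.0
```

Request:
servo_tool:
  motion: [0.4,0,0.9,0,0,0.008,0,0,0.97,0,0,0,0,0,0.97,0,0,0,0,0,0.97,0,0,0,0,0,0,0,0,0]

```text
clock: 10.05
tcp_pos: [0.4335, 0.2359, 0.0336]
orientation: [-3.134, 0.001, 1.838]
contact_force: [0.0, -0.0, 0.4]
gripper_width: 0.004
finger_force: 0.0
```

Request:
servo_tool:
  motion: [-0.5,0,0,0,0,0,-0.5,0,0,0,0,0,-0.5,0,0,0,0,0,-0.5,0,0,0,0,0]

```text
clock: 10.55
tcp_pos: [0.4532, 0.1783, 0.0373]
orientation: [3.14, -0.0, 1.837]
contact_force: [-0.3, 0.5, 0.4]
gripper_width: 0.003
finger_force: 0.0
```

```bash
python3 - <<'E'
from h import *
c=np.array([.5338,-.0942]);e=np.array([-.2756,.9613])
to([*(c+.164*e),.039],105.3)
E
```

```text
t 10.55 at [0.453 0.178 0.037] yaw [179.925  -0.001 105.264] F [-0.345  0.473  0.437] w 0.0034914315573731573 | shift/30mm [-4.002  0.131 -0.056] turn/90 [ 0.001 -0.    -0.   ]
```

Request:
servo_tool:
  motion: [-0.5,0.02,0,0,0,0,-0.5,0.02,0,0,0,0,-0.5,0.02,0,0,0,0,-0.5,0.02,0,0,0,0,-0.5,0.02,0,0,0,0]

```text
clock: 11.18
tcp_pos: [0.4749, 0.1069, 0.0363]
orientation: [-3.141, -0.0, 1.838]
contact_force: [-2.0, 1.7, 0.1]
gripper_width: 0.004
finger_force: 1.1
```

Request:
servo_tool:
  motion: [-0.3,0,0,0,0,0,-0.3,0,0,0,0,0,-0.2,0,0,0,0,0]

```text
clock: 11.55
tcp_pos: [0.4817, 0.0843, 0.0365]
orientation: [3.141, 0.0, 1.838]
contact_force: [-0.2, 1.9, -1.7]
gripper_width: 0.007
finger_force: 0.9
```

```bash
python3 - <<'E'
from h import *
c=np.array([.5338,-.0942]);e=np.array([-.2756,.9613])
to([*(c+.164*e),.039],105.3)
snap('wrist','w4.png')
E
```

```text
t 11.55 at [0.482 0.084 0.037] yaw [179.986   0.001 105.297] F [-0.235  1.855 -1.67 ] w 0.007048047290455689 | shift/30mm [-0.732  0.039 -0.083] turn/90 [ 0.  0. -0.]
```

View pics/w4.png

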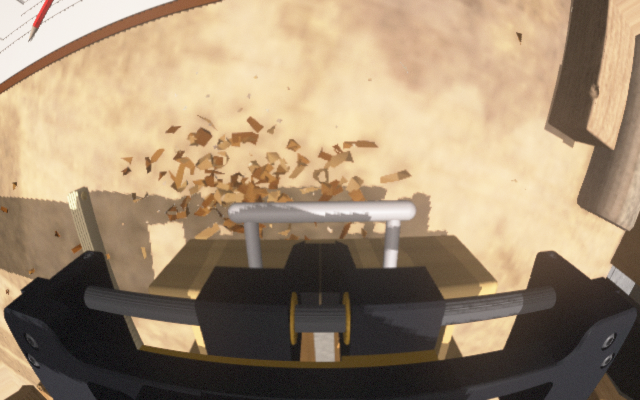

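```bash
python3 - <<'E'
from h import *
W=load('w4.png');c=np.array([.5338,-.0942]);e=np.array([-.2756,.9613])
print('tcp px',proj(W,[.482,.084,.037],True),'cam',W['pose'])
for z in(.05,.055,.06):
  A=atz(W,231,210,z,True);B=atz(W,413,210,z,True);m=(A+B)[:2]/2;print(z,np.linalg.norm(A-B),-(m-c)@e)
print('tcp',-(np.array([.482,.084])-c)@e, 'board top outer', [-(atz(W,u,v,.08,True)[:2]-c)@e for u,v in[(190,240),(450,236),(160,290),(490,292)]])
print(r.get_state()['clock'])
E
python3 - <<'E'
import sys; sys.path.insert(0,'.')
import os; os.chdir('.')
from h import *
s=snap('side','s5.png')['img'];t=snap('top','t5.png')['img']
f=lambda i,x,y,w,h:cv2.resize(i[y:y+h,x:x+w,::-1],(400,300),interpolation=cv2.INTER_CUBIC)
cv2.imwrite('pics/c5.png',np.hstack([f(s,240,120,200,150),f(t,220,140,160,120)]))
E
```

```text
tcp px [319.484 241.738] cam [[ 0.965  0.251  0.08   0.461]
 [ 0.264 -0.92  -0.291  0.161]
 [ 0.     0.302 -0.953  0.207]
 [ 0.     0.     0.     1.   ]]
0.05 0.10046244170228692 -0.2102669101920652
0.055 0.09725604447491398 -0.2120218058980503
0.06 0.09404964724754121 -0.21377670160403536
tcp -0.18557974000000005 board top outer [np.float64(-0.20617629684554784), np.float64(-0.20674843205803137), np.float64(-0.1753530383450088), np.float64(-0.17088876032784056)]
11.6
```

View pics/c5.png

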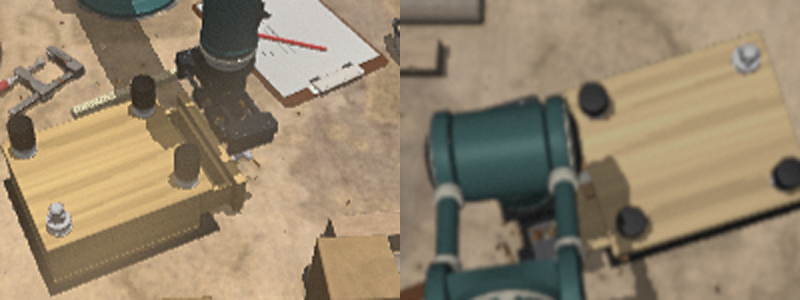

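The fingers are in the gap between bar and board, pushing the board. From there the gripper body would reach the caps. I'll lift out, turn the tool 90° so the body fits between the caps, and push the board's top part above the bar.

Request:
servo_tool:
  motion: [0.2,0,0,0,0,0,0,0,-0.7,0,0,0,0,0,-0.8,0,0,0,0,0,-0.8,0,0,0,0.8,0,0,0,0,0]

```text
clock: 12.32
tcp_pos: [0.4758, 0.1141, 0.1083]
orientation: [3.136, 0.001, 1.837]
contact_force: [-0.0, 1.0, -1.0]
gripper_width: 0.007
finger_force: 0.0
```

Request:
servo_tool:
  motion: [0,0,0,0,0,0.1,0,0,0,0,0,0.1,0,0,0,0,0,0.1,0,0,0,0,0,0.1,0,0,0,0,0,0.1]

```text
clock: 12.95
tcp_pos: [0.4734, 0.1143, 0.1057]
orientation: [3.141, -0.0, 1.048]
contact_force: [-0.6, -0.4, -0.3]
gripper_width: 0.005
finger_force: 0.0
```

Request:
servo_tool:
  motion: [0,0,0,0,0,0.1,0,0,0,0,0,0.1,0,0,0,0,0,0.1,0,0,0,0,0,0.1,0,0,0,0,0,0.1]

```text
clock: 13.58
tcp_pos: [0.4734, 0.1143, 0.1057]
orientation: [3.142, -0.0, 0.263]
contact_force: [-0.3, -0.0, 0.4]
gripper_width: 0.003
finger_force: 0.0
```

```bash
python3 - <<'E'
from h import *
c=np.array([.5338,-.0942]);e=np.array([-.2756,.9613])
to([*(c+.212*e),.066],15.3)
W=snap('wrist','w6.png');cv2.imwrite('pics/w6.png',W['img'][:,:,::-1])
E
```

```text
t 13.57 at [0.473 0.114 0.106] yaw [179.996  -0.014  15.053] F [-0.269 -0.016  0.412] w 0.00341702662388517 | shift/30mm [0.024 0.169 1.324] turn/90 [ 0.    -0.    -0.003]
```

View pics/w6.png

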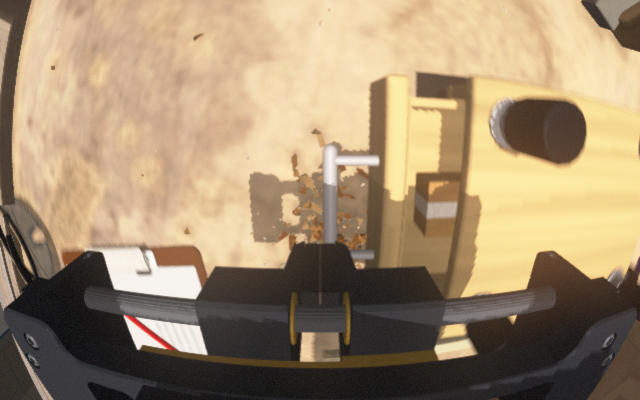

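Request:
servo_tool:
  motion: [0,0,0.65,0,0,0,0,0,0.65,0,0,0,0,0,0,0,0,0,0,0.4,0,0,0,0,0,0.4,0,0,0,0]

```text
clock: 14.25
tcp_pos: [0.481, 0.09, 0.0677]
orientation: [3.141, -0.002, 0.268]
contact_force: [0.1, -0.1, 0.3]
gripper_width: 0.002
finger_force: 0.0
```

Request:
servo_tool:
  motion: [0,0.4,0,0,0,0,0,0.4,0,0,0,0,0,0.4,0,0,0,0,0,0.3,0,0,0,0,0,0.2,0,0,0,0]

```text
clock: 14.88
tcp_pos: [0.4934, 0.0407, 0.0666]
orientation: [-3.142, 0.0, 0.267]
contact_force: [0.5, -1.2, 0.7]
gripper_width: 0.003
finger_force: 0.0
```

```bash
python3 - <<'E'
from h import *
c=np.array([.5338,-.0942]);e=np.array([-.2756,.9613])
to([*(c+.1325*e),.066],15.3)
E
```

```text
t 14.88 at [0.493 0.041 0.067] yaw [-179.997    0.007   15.274] F [ 0.492 -1.165  0.652] w 0.003372884405775142 | shift/30mm [0.058 0.276 0.019] turn/90 [-0.  0. -0.]
```

Request:
servo_tool:
  motion: [0,0.1,0,0,0,0,0,0.1,0,0,0,0,0,0.05,0,0,0,0]

```text
clock: 15.25
tcp_pos: [0.4953, 0.0341, 0.0666]
orientation: [-3.142, 0.0, 0.267]
contact_force: [0.0, -0.5, -0.0]
gripper_width: 0.004
finger_force: 0.0
```

Request:
servo_tool:
  motion: [0,0.1,0,0,0,0,0,0.05,0,0,0,0,0,0.05,0,0,0,0]

```text
clock: 15.62
tcp_pos: [0.4954, 0.0332, 0.0665]
orientation: [-3.132, 0.0, 0.265]
contact_force: [-4.2, 21.7, 3.0]
gripper_width: 0.004
finger_force: 8.7
```

```bash
python3 - <<'E'
from h import *
c=np.array([.5338,-.0942]);e=np.array([-.2756,.9613])
to([*(c+.1325*e),.066],15.3)
s=snap('wrist','w7.png')['img']
cv2.imwrite('pics/w7.png',s[:,:,::-1])
E
```

```text
t 15.62 at [0.495 0.033 0.066] yaw [-179.477    0.027   15.155] F [-4.247 21.668  3.023] w 0.0043271703797399036 | shift/30mm [0.059 0.015 0.016] turn/90 [-0.006  0.    -0.002]
```

View pics/w7.png

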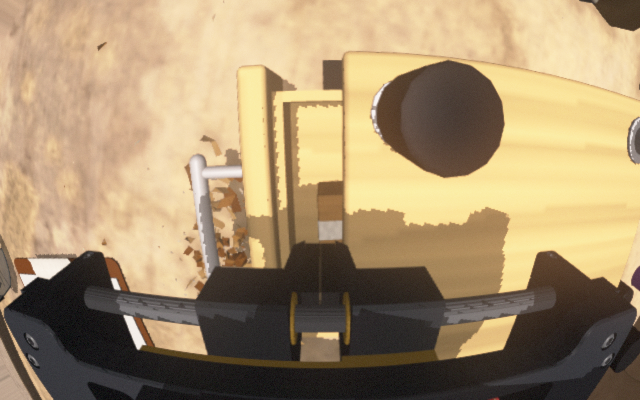

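```bash
python3 - <<'E'
from h import *
c=np.array([.5338,-.0942]);e=np.array([-.2756,.9613]);f=np.array([.9613,.2756])
for nm,L in[('w6.png',[(388,76),(408,78),(330,150),(380,160),(470,76)]),('w7.png',[(239,68),(266,68),(196,158),(241,172),(343,53),(275,95)])]:
  W=load(nm)
  for p in L:
    print(nm,p,[(z,np.round(1000*np.array([-(q-c)@e,(q-c)@f]))) for z in(.055,.063,.08,.095) for q in[atz(W,*p,z,True)[:2]]])
print(r.get_state()['tau'])
E
```

```text
w6.png (388, 76) [(0.055, array([-168.,  100.])), (0.063, array([-170.,   99.])), (0.08, array([-173.,   98.])), (0.095, array([-177.,   96.]))]
w6.png (408, 78) [(0.055, array([-153.,   99.])), (0.063, array([-155.,   98.])), (0.08, array([-160.,   97.])), (0.095, array([-165.,   95.]))]
w6.png (330, 150) [(0.055, array([-210.,   46.])), (0.063, array([-210.,   47.])), (0.08, array([-211.,   50.])), (0.095, array([-211.,   52.]))]
w6.png (380, 160) [(0.055, array([-173.,   39.])), (0.063, array([-175.,   40.])), (0.08, array([-178.,   43.])), (0.095, array([-181.,   46.]))]
w6.png (470, 76) [(0.055, array([-103.,  105.])), (0.063, array([-107.,  104.])), (0.08, array([-116.,  102.])), (0.095, array([-123.,  100.]))]
w7.png (239, 68) [(0.055, array([-180.,  102.])), (0.063, array([-178.,  101.])), (0.08, array([-173.,   98.])), (0.095, array([-169.,   96.]))]
w7.png (266, 68) [(0.055, array([-164.,  100.])), (0.063, array([-162.,   99.])), (0.08, array([-159.,   97.])), (0.095, array([-156.,   95.]))]
w7.png (196, 158) [(0.055, array([-211.,   48.])), (0.063, array([-207.,   50.])), (0.08, array([-200.,   52.])), (0.095, array([-193.,   55.]))]
w7.png (241, 172) [(0.055, array([-182.,   38.])), (0.063, array([-179.,   40.])), (0.08, array([-175.,   44.])), (0.095, array([-171.,   47.]))]
w7.png (343, 53) [(0.055, array([-119.,  108.])), (0.063, array([-120.,  107.])), (0.08, array([-121.,  104.])), (0.095, array([-122.,  101.]))]
w7.png (275, 95) [(0.055, array([-159.,   84.])), (0.063, array([-157.,   84.])), (0.08, array([-155.,   83.])), (0.095, array([-153.,   83.]))]
[ -9.371 -33.404 -31.194  -4.968  -1.245   0.03 ]
```

Request:
servo_tool:
  motion: [0,-0.2,0,0,0,0,0,0,-0.9,0,0,0,0,0,-1,0,0,0,0,0,0,0,0,0]

```text
clock: 16.18
tcp_pos: [0.4977, 0.0341, 0.1262]
orientation: [3.14, -0.006, 0.267]
contact_force: [0.2, -0.5, 0.1]
gripper_width: 0.005
finger_force: 0.0
```

The drawer is about 60 mm open, and the bar and the board's top were passed without contact. So the real shut fingertips seem to sit some 20 mm above the reported TCP. I'll test this with a light touch on the chest top.

Request:
servo_tool:
  motion: [0,1,0,0,0,0,0,0.5,0,0,0,0,0,0,0.6,0,0,0,0,0,0.3,0,0,0,0,0,0,0,0,0]

```text
clock: 16.8
tcp_pos: [0.5053, -0.0087, 0.0945]
orientation: [-3.14, 0.004, 0.268]
contact_force: [-0.1, -0.7, -0.4]
gripper_width: 0.005
finger_force: 0.0
```

Request:
servo_tool:
  motion: [0,0,0.1,0,0,0,0,0,0.1,0,0,0]

```text
clock: 17.05
tcp_pos: [0.5075, -0.009, 0.0908]
orientation: [3.141, -0.001, 0.268]
contact_force: [-0.6, -0.0, -0.3]
gripper_width: 0.004
finger_force: 0.0
```

Request:
servo_tool:
  motion: [0,0,0.1,0,0,0,0,0,0.1,0,0,0]

```text
clock: 17.3
tcp_pos: [0.5073, -0.0092, 0.0846]
orientation: [3.141, -0.0, 0.267]
contact_force: [0.7, 0.0, 0.2]
gripper_width: 0.001
finger_force: 0.0
```

Request:
servo_tool:
  motion: [0,0,0,0,0,0]

```text
clock: 17.42
tcp_pos: [0.5069, -0.0093, 0.0843]
orientation: [-3.141, 0.0, 0.267]
contact_force: [-0.6, -0.1, -0.0]
gripper_width: 0.008
finger_force: 0.0
```

Request:
servo_tool:
  motion: [0,0,0.1,0,0,0,0,0,0.1,0,0,0]

```text
clock: 17.68
tcp_pos: [0.5072, -0.0093, 0.0785]
orientation: [3.142, -0.0, 0.267]
contact_force: [-0.1, -0.3, 0.5]
gripper_width: 0.004
finger_force: 0.0
```

Request:
servo_tool:
  motion: [0,0,0.1,0,0,0,0,0,0,0,0,0]

```text
clock: 17.92
tcp_pos: [0.5068, -0.0093, 0.0752]
orientation: [-3.141, 0.001, 0.267]
contact_force: [0.2, -0.5, 0.4]
gripper_width: 0.005
finger_force: 0.0
```

Request:
servo_tool:
  motion: [0,0,0.08,0,0,0,0,0,0,0,0,0]

```text
clock: 18.18
tcp_pos: [0.507, -0.0093, 0.073]
orientation: [-3.141, 0.0, 0.267]
contact_force: [-0.7, -0.2, -0.7]
gripper_width: 0.0
finger_force: 0.0
```

Request:
servo_tool:
  motion: [0,0,0.08,0,0,0,0,0,0,0,0,0]

```text
clock: 18.42
tcp_pos: [0.5072, -0.0093, 0.0707]
orientation: [-3.142, 0.0, 0.267]
contact_force: [-0.5, -0.4, -0.4]
gripper_width: 0.003
finger_force: 0.0
```

Request:
servo_tool:
  motion: [0,0,0.08,0,0,0,0,0,0,0,0,0]

```text
clock: 18.68
tcp_pos: [0.5073, -0.0093, 0.0706]
orientation: [-3.142, 0.0, 0.267]
contact_force: [-6.8, 0.7, 15.1]
gripper_width: 0.007
finger_force: 7.4
```

Request:
servo_tool:
  motion: [0,0,0.06,0,0,0,0,0,0,0,0,0]

```text
clock: 18.92
tcp_pos: [0.5073, -0.0093, 0.0705]
orientation: [-3.142, 0.0, 0.267]
contact_force: [-11.9, 0.1, 26.5]
gripper_width: 0.006
finger_force: 13.2
```

The chest-top contact comes at a reported z of 0.0706, so the real tips are 24 mm above the reported TCP. Now redo the push with the tip at a true height of about 0.065.

Request:
servo_tool:
  motion: [0,0,-1,0,0,0,0,-1,0,0,0,0,0,-1,0,0,0,0,0,-1,0,0,0,0,0,-1,0,0,0,0]

```text
clock: 19.55
tcp_pos: [0.4752, 0.1073, 0.0967]
orientation: [3.142, -0.0, 0.267]
contact_force: [0.5, -0.2, -0.2]
gripper_width: 0.003
finger_force: 0.0
```

Request:
servo_tool:
  motion: [0,-0.2,0.9,0,0,0,0,0,0.9,0,0,0,0,0,0,0,0,0]

```text
clock: 19.92
tcp_pos: [0.4714, 0.112, 0.0405]
orientation: [-3.141, 0.005, 0.268]
contact_force: [-0.1, 0.7, 0.4]
gripper_width: 0.007
finger_force: 0.0
```

```bash
python3 - <<'E'
from h import *
c=np.array([.5338,-.0942]);e=np.array([-.2756,.9613])
to([*(c+.132*e),.041],15.3)
E
```

```text
t 19.93 at [0.471 0.112 0.041] yaw [-179.974    0.3     15.329] F [-0.125  0.651  0.358] w 0.006665351147225377 | shift/30mm [ 0.137  2.779 -0.017] turn/90 [-0.     0.003  0.   ]
```

Request:
servo_tool:
  motion: [0.1,0.4,0,0,0,0,0,0.5,0,0,0,0,0,0.5,0,0,0,0,0,0.5,0,0,0,0,0,0.4,0,0,0,0]

```text
clock: 20.55
tcp_pos: [0.4957, 0.0453, 0.0431]
orientation: [3.141, -0.001, 0.266]
contact_force: [1.0, 2.7, 1.3]
gripper_width: 0.005
finger_force: 1.0
```

Request:
servo_tool:
  motion: [0,0.2,0,0,0,0,0,0.15,0,0,0,0,0,0.1,0,0,0,0,0,0,0,0,0,0]

```text
clock: 21.05
tcp_pos: [0.4972, 0.0374, 0.0426]
orientation: [-3.134, 0.001, 0.265]
contact_force: [-3.0, 17.2, 5.1]
gripper_width: 0.006
finger_force: 9.1
```

Request:
servo_tool:
  motion: [0,0.1,0,0,0,0,0,0.1,0,0,0,0,0,0,0,0,0,0]

```text
clock: 21.42
tcp_pos: [0.4971, 0.0376, 0.0427]
orientation: [-3.124, 0.002, 0.263]
contact_force: [-8.2, 41.6, 9.3]
gripper_width: 0.003
finger_force: 21.4
```

The stop came about 9 mm before shut: the upright finger met the top board's edge region. So the bar itself has to be pushed, from outside, with the tips low and the tool turned back. Out, look and turn.

Request:
servo_tool:
  motion: [0,-0.3,0,0,0,0,0,0,-0.8,0,0,0,0,-0.8,-0.8,0,0,0,0,-0.9,0,0,0,0,0,-0.8,0,0,0,0]

```text
clock: 22.05
tcp_pos: [0.4775, 0.109, 0.0907]
orientation: [3.141, 0.0, 0.267]
contact_force: [0.0, -1.0, 0.1]
gripper_width: 0.007
finger_force: 0.0
```

Request:
servo_tool:
  motion: [0,0,0,0,0,-0.1,0,0,0,0,0,-0.1,0,0,0,0,0,-0.1,0,0,0,0,0,-0.1,0,0,0,0,0,-0.1]

```text
clock: 22.68
tcp_pos: [0.4772, 0.1082, 0.09]
orientation: [-3.141, 0.002, 1.058]
contact_force: [-0.1, 0.2, 0.8]
gripper_width: 0.004
finger_force: 0.0
```

Request:
servo_tool:
  motion: [0,0,0,0,0,-0.1,0,0,0,0,0,-0.1,0,0,0,0,0,-0.1,0,0,0,0,0,-0.1,0,0,0,0,0,-0.1]

```text
clock: 23.3
tcp_pos: [0.4772, 0.1082, 0.09]
orientation: [-3.14, 0.001, 1.844]
contact_force: [0.1, -0.9, -0.7]
gripper_width: 0.005
finger_force: 0.0
```

```bash
python3 - <<'E'
from h import *
c=np.array([.5338,-.0942]);e=np.array([-.2756,.9613]);f=np.array([.9613,.2756])
to([*(c+.215*e),.018],105.3)
W=snap('wrist','w8.png');g=cv2.cvtColor(W['img'],cv2.COLOR_RGB2HSV).astype(int)
# bar: bright, unsaturated; profile along chest x at z=.058
for y in(-.035,-.02,.02,.035):
  print(y,[(x,*g[tuple(np.round(proj(W,[*(c+e*x/1000+f*y),.058],True)).astype(int)[::-1])][1:]) for x in range(138,182,3)])
E
```

```text
t 23.3 at [0.477 0.108 0.09 ] yaw [-179.901    0.038  105.63 ] F [ 0.062 -0.907 -0.732] w 0.00509069212317562 | shift/30mm [ 0.164 -0.043  2.401] turn/90 [-0.001  0.     0.004]
-0.035 [(138, np.int64(77), np.int64(33)), (141, np.int64(32), np.int64(32)), (144, np.int64(78), np.int64(36)), (147, np.int64(80), np.int64(35)), (150, np.int64(85), np.int64(36)), (153, np.int64(52), np.int64(39)), (156, np.int64(70), np.int64(40)), (159, np.int64(76), np.int64(37)), (162, np.int64(71), np.int64(43)), (165, np.int64(65), np.int64(43)), (168, np.int64(102), np.int64(45)), (171, np.int64(69), np.int64(52)), (174, np.int64(95), np.int64(132)), (177, np.int64(91), np.int64(134)), (180, np.int64(90), np.int64(133))]
-0.02 [(138, np.int64(169), np.int64(95)), (141, np.int64(181), np.int64(86)), (144, np.int64(159), np.int64(82)), (147, np.int64(173), np.int64(78)), (150, np.int64(164), np.int64(76)), (153, np.int64(58), np.int64(35)), (156, np.int64(99), np.int64(31)), (159, np.int64(73), np.int64(35)), (162, np.int64(74), np.int64(38)), (165, np.int64(64), np.int64(40)), (168, np.int64(77), np.i
[... 520 characters left out ...]
int64(71), np.int64(43)), (171, np.int64(60), np.int64(47)), (174, np.int64(68), np.int64(45)), (177, np.int64(78), np.int64(49)), (180, np.int64(74), np.int64(48))]
0.035 [(138, np.int64(32), np.int64(40)), (141, np.int64(71), np.int64(36)), (144, np.int64(54), np.int64(38)), (147, np.int64(71), np.int64(43)), (150, np.int64(64), np.int64(44)), (153, np.int64(51), np.int64(45)), (156, np.int64(65), np.int64(47)), (159, np.int64(71), np.int64(50)), (162, np.int64(64), np.int64(48)), (165, np.int64(78), np.int64(49)), (168, np.int64(61), np.int64(54)), (171, np.int64(89), np.int64(77)), (174, np.int64(85), np.int64(229)), (177, np.int64(85), np.int64(235)), (180, np.int64(95), np.int64(202))]
```

Request:
servo_tool:
  motion: [0.3,0,0,0,0,0.004,0,0,0.8,0,0,0,0,0,0.8,0,0,0,0,0,0.8,0,0,0,0,0,0,0,0,0]

```text
clock: 23.98
tcp_pos: [0.4731, 0.1173, 0.0166]
orientation: [-3.136, -0.0, 1.83]
contact_force: [-0.2, -0.0, -0.2]
gripper_width: 0.007
finger_force: 0.0
```

Request:
servo_tool:
  motion: [-0.3,0,0,0,0,0,-0.3,0,0,0,0,0,-0.3,0,0,0,0,0,-0.3,0,0,0,0,0]

```text
clock: 24.48
tcp_pos: [0.4855, 0.0818, 0.0192]
orientation: [3.141, 0.0, 1.831]
contact_force: [-0.3, -0.2, 0.2]
gripper_width: 0.008
finger_force: 0.0
```

Request:
servo_tool:
  motion: [-0.15,0,0,0,0,0,-0.15,0,0,0,0,0,0,0,0,0,0,0]

```text
clock: 24.85
tcp_pos: [0.4872, 0.0737, 0.0186]
orientation: [-3.142, -0.0, 1.831]
contact_force: [-0.5, 0.2, 0.2]
gripper_width: 0.006
finger_force: 0.0
```

```bash
python3 - <<'E'
from h import *
c=np.array([.5338,-.0942]);e=np.array([-.2756,.9613])
to([*(c+.164*e),.018],105.3)
E
```

```text
t 24.85 at [0.487 0.074 0.019] yaw [-179.995   -0.003  104.915] F [-0.536  0.158  0.233] w 0.006246325557006828 | shift/30mm [-0.34  -0.044  0.019] turn/90 [-0.    -0.    -0.004]
```

Request:
servo_tool:
  motion: [-0.12,0,0,0,0,0,-0.12,0,0,0,0,0,0,0,0,0,0,0]

```text
clock: 25.22
tcp_pos: [0.4884, 0.0692, 0.0186]
orientation: [-3.141, -0.004, 1.83]
contact_force: [-2.1, 10.3, 1.0]
gripper_width: 0.003
finger_force: 5.3
```

Request:
servo_tool:
  motion: [-0.1,0,0,0,0,0,0,0,0,0,0,0]

```text
clock: 25.48
tcp_pos: [0.4884, 0.069, 0.0186]
orientation: [-3.141, -0.009, 1.829]
contact_force: [-4.3, 21.3, 3.3]
gripper_width: 0.003
finger_force: 11.1
```

Request:
servo_tool:
  motion: [-0.1,0,0,0,0,0,0,0,0,0,0,0]

```text
clock: 25.72
tcp_pos: [0.4885, 0.0689, 0.0186]
orientation: [-3.141, -0.013, 1.827]
contact_force: [-6.8, 33.7, 5.2]
gripper_width: 0.005
finger_force: 17.0
```

Request:
servo_tool:
  motion: [0.5,0,0,0,0,0,0.3,0,-1,0,0,0,0,0,-1,0,0,0,0,0,-1,0,0,0,0,0,-1,0,0,0]

```text
clock: 26.35
tcp_pos: [0.4843, 0.0841, 0.1395]
orientation: [-3.141, 0.001, 1.832]
contact_force: [1.1, 0.3, 0.1]
gripper_width: 0.004
finger_force: 0.0
```

Request:
servo_tool:
  motion: [-1,0,-1,0,0,0,-1,0,0,0,0,0,-1,0,0,0,0,0,-1,0,0,0,0,0,-0.9,0,0,0,0,0]

```text
clock: 26.98
tcp_pos: [0.5224, -0.059, 0.1686]
orientation: [-3.141, 0.001, 1.831]
contact_force: [-0.1, -1.0, 0.5]
gripper_width: 0.006
finger_force: 0.0
```

Request:
servo_tool:
  motion: [0,0,0,0,0,0]

```text
clock: 27.1
tcp_pos: [0.5226, -0.0593, 0.1685]
orientation: [-3.141, 0.001, 1.829]
contact_force: [-0.2, -0.0, 0.0]
gripper_width: 0.006
finger_force: 0.0
```

```bash
python3 - <<'E'
from h import *
c=np.array([.5338,-.0942]);e=np.array([-.2756,.9613]);f=np.array([.9613,.2756])
to([.482,-.378,.1],135)
W=snap('wrist','w9.png')
# rectify to chest plane at given z, 1 px = 0.5mm: print mean profile along x
def prof(W,z,y0,y1,xs):
    o=[]
    for x in xs:
        px=[proj(W,[*(c+e*x+f*y),z],True) for y in np.linspace(y0,y1,15)]
        m=np.float32(px).reshape(1,-1,2); o.append(cv2.remap(W['img'],m,None,cv2.INTER_LINEAR).reshape(-1,3).mean(0))
    return np.array(o)
xs=np.arange(.104,.175,.002)
a=prof(W,.058,-.03,.03,xs); b=prof(W,.08,.07,.09,xs)
for x,p,q in zip(xs,a,b): print(int(x*1000+.5),p.astype(int),q.astype(int))
E
```

```text
t 27.1 at [ 0.523 -0.059  0.169] yaw [-179.987    0.035  104.799] F [-0.181 -0.035  0.03 ] w 0.006322414071962075 | shift/30mm [-9.925 -4.02   2.291] turn/90 [-0.     0.    -0.336]
104 [252 233 162] [109  82  64]
106 [252 233 163] [121  96  79]
108 [252 233 163] [152 129 106]
110 [252 233 163] [232 202 142]
112 [252 233 163] [249 226 155]
114 [252 233 163] [249 226 155]
116 [252 233 163] [248 225 155]
118 [252 233 163] [248 225 155]
120 [250 226 155] [245 217 148]
122 [214 173 119] [195 157 110]
124 [120  92  72] [140 113  90]
126 [115  88  70] [139 112  89]
128 [152 121  95] [203 168 133]
130 [238 211 163] [238 206 162]
132 [238 211 164] [239 209 165]
134 [236 208 161] [240 212 166]
136 [232 203 157] [242 214 169]
138 [214 178 136] [243 218 172]
140 [173 138 103] [245 220 174]
142 [169 133 100] [244 219 172]
144 [167 133 101] [243 216 170]
146 [167 135 103] [244 218 172]
148 [209 174 134] [246 222 177]
150 [173 155 143] [247 225 182]
152 [218 205 198] [248 227 184]
154 [243 237 234] [248 227 185]
156 [246 242 240] [248 227 185]
158 [229 218 213] [248 227 186]
160 [207 179 153] [247 225 184]
162 [216 183 139] [246 224 182]
164 [223 190 145] [246 223 183]
166 [221 190 145] [246 223 183]
168 [224 194 149] [246 223 184]
170 [229 199 152] [246 224 184]
172 [229 198 151] [245 223 182]
174 [234 204 157] [245 223 183]
```

```bash
cat > p.py <<'E'
from h import *
c=np.array([.5338,-.0942]);e=np.array([-.2756,.9613]);f=np.array([.9613,.2756])
def prof(W,img,z,y0,y1,xs,fish=True):
    return np.array([cv2.remap(img,np.float32([proj(W,[*(c+e*x+f*y),z],fish) for y in np.linspace(y0,y1,15)]).reshape(1,-1,2),None,cv2.INTER_LINEAR).reshape(-1,3).mean() for x in xs])
E
python3 - <<'E'
from p import *
W=load('w9.png');I=cv2.imread('pics/w9.png')
q=W['pose'][:2,3]-c;print('cam chest x',-q@e,'y',q@f,'z',W['pose'][2,3])
xs=np.arange(.110,.165,.001)
for z,y0,y1 in((.095,-.03,.03),(.095,.04,.06),(.055,-.03,.03)): print(z,prof(W,I,z,y0,y1,xs).astype(int))
W=load('w3.png');I=cv2.imread('pics/w3.png');xs=np.arange(.285,.31,.001);print('w3 bar',prof(W,I,.055,-.03,.03,xs).astype(int))
xs=np.arange(.11,.135,.001)
for n in ('w6','w7'): print(n,prof(load(n+'.png'),cv2.imread(f'pics/{n}.png'),.095,.06,.09,xs).astype(int))
S=snap('side','s9.png'); xs=np.arange(.14,.17,.002); print('side bar',prof(S,S['img'],.055,-.03,.03,xs,False).astype(int))
E
```

```text
cam chest x -0.11605430360957993 y 0.0008504161228130443 z 0.33861459394746724
0.095 [216 216 216 216 216 216 217 216 216 214 205 180 128 103 100 100 111 168
 202 205 204 203 201 198 195 180 155 143 140 140 138 138 142 162 178 157
 173 201 221 238 247 239 226 210 184 179 183 185 187 187 186 188 191 193
 193 194]
0.095 [215 215 215 215 215 215 215 214 214 213 205 184 128  94  92  92  99 154
 202 207 208 209 208 207 206 206 207 209 210 207 208 211 213 213 214 209
 207 211 214 217 218 217 216 216 216 218 218 218 217 217 217 216 216 215
 214 214]
0.055 [216 216 216 216 216 216 216 216 216 215 211 200 172 121  95  92  91  93
 117 178 204 206 206 203 202 200 198 194 181 156 139 136 134 135 134 133
 133 142 165 168 153 174 199 217 232 245 246 236 225 212 188 177 178 180
 183 186]
w3 bar [130 129 129 129 131 149 174 146 156 183 204 220 236 244 236 224 212 194
 188 195 194 193 192 191 191 190]
w6 [205 206 206 206 206 206 207 206 205 199 188 169 139 111  99  95  97 110
 123 126 126 126 128 132 138 140]
w7 [206 208 208 208 208 208 208 208 208 206 194 174 122 172 182 178 178 180
 180 179 177 188 202 204 203 201]
side bar [108 107 109 110 111 129 158 176 182 169 140 125 127 134 138]
```

```bash
python3 - <<'E'
from p import *
def edge(n,z,y0,y1,lo,hi):
    xs=np.arange(lo,hi,.0005);p=prof(load(n),cv2.imread('pics/'+n),z,y0,y1,xs,n[0]=='w')
    g=np.abs(np.gradient(cv2.GaussianBlur(p.reshape(-1,1),(1,5),0).ravel()));i=np.argsort(g)[-1];return round(-xs[i]*1000,1),round(g[i],1)
for n in('top0.png','side0.png','s9.png'):
    print(n,'rear',[edge(n,.095,y,y+.02,-.135,-.108) for y in(-.05,-.02,.01,.03)],'front',[edge(n,.095,y,y+.02,.108,.135) for y in(-.05,-.02,.01,.03)])
for n,lo in(('top0.png',.28),('side0.png',.28),('s9.png',.14)):
    xs=np.arange(lo,lo+.03,.001);p=prof(load(n),cv2.imread('pics/'+n),.055,-.03,.03,xs,False);print(n,p.astype(int))
# width
for n in('w9.png','w7.png'):
  W=load(n);I=cv2.imread('pics/'+n)
  print(n,[edge(n,.095,y,y+.01,.11,.13) for y in(.03,.05,.07,.08)])
E
```

```text
top0.png rear [(np.float64(122.5), np.float64(1.0)), (np.float64(119.0), np.float64(0.9)), (np.float64(122.5), np.float64(1.4)), (np.float64(119.0), np.float64(1.0))] front [(np.float64(-119.5), np.float64(1.5)), (np.float64(-124.5), np.float64(1.5)), (np.float64(-120.0), np.float64(1.6)), (np.float64(-120.5), np.float64(1.9))]
side0.png rear [(np.float64(123.0), np.float64(12.8)), (np.float64(122.5), np.float64(14.6)), (np.float64(122.5), np.float64(13.1)), (np.float64(122.5), np.float64(14.1))] front [(np.float64(-119.0), np.float64(8.7)), (np.float64(-118.5), np.float64(2.6)), (np.float64(-133.0), np.float64(3.9)), (np.float64(-131.5), np.float64(6.0))]
s9.png rear [(np.float64(123.0), np.float64(12.8)), (np.float64(122.5), np.float64(14.8)), (np.float64(122.5), np.float64(13.2)), (np.float64(122.5), np.float64(14.7))] front [(np.float64(-121.5), np.float64(1.4)), (np.float64(-134.0), np.float64(3.4)), (np.float64(-133.5), np.float64(7.6)), (np.float64(-133.5), np.float64(7.6))]
top0.png [ 97  89  83  78  76  77  79  83  88  94 101 107 111 116 123 131 139 146
 150 152 149 144 137 131 125 122 121 122 122 122 122]
side0.png [160 160 160 160 160 160 159 155 147 134 122 115 117 127 140 154 165 174
 180 183 181 176 169 162 159 159 159 159 158 155 152]
s9.png [108 107 107 107 109 109 110 109 111 117 129 144 158 169 176 180 182 179
 169 155 140 130 125 124 127 131 134 136 138 139]
w9.png [(np.float64(-121.0), np.float64(10.2)), (np.float64(-127.0), np.float64(26.2)), (np.float64(-127.0), np.float64(24.6)), (np.float64(-111.0), np.float64(9.3))]
w7.png [(np.float64(-121.5), np.float64(25.0)), (np.float64(-122.5), np.float64(22.4)), (np.float64(-122.5), np.float64(17.6)), (np.float64(-121.0), np.float64(16.6))]
```

```bash
python3 - <<'E'
from p import *
for n,lo,hi in(('w2.png',.24,.30),('w3.png',.24,.30),('w6.png',.155,.215),('w7.png',.155,.215)):
    W=load(n);I=cv2.imread('pics/'+n);xs=np.arange(lo,hi,.0015)
    q=W['pose'][:2,3]-c;print(n,'cam x',round(-q@e,3),'z',W['pose'][2,3])
    y=(.075,.09) if n in('w6.png','w7.png') else (.05,.08); yb=(.015,.03) if n[1] in '67' else (-.03,.03)
    print(' board@.08',dict(zip((xs*1000).round().astype(int).tolist(),prof(W,I,.08,*y,xs).astype(int).tolist())))
    print(' bar@.055',dict(zip((xs*1000).round().astype(int).tolist()[20:],prof(W,I,.055,*yb,xs).astype(int).tolist()[20:])))
E
```

```text
w2.png cam x -0.263 z 0.3142022476573798
 board@.08 {240: 171, 242: 194, 243: 210, 244: 202, 246: 170, 248: 191, 249: 213, 250: 217, 252: 217, 254: 217, 255: 217, 256: 215, 258: 211, 260: 201, 261: 177, 262: 192, 264: 207, 266: 206, 267: 206, 268: 206, 270: 207, 272: 205, 273: 203, 274: 200, 276: 196, 278: 192, 279: 190, 280: 187, 282: 186, 284: 185, 285: 185, 287: 186, 288: 186, 290: 184, 291: 182, 293: 181, 294: 180, 296: 181, 297: 179, 299: 177}
 bar@.055 {270: 200, 272: 198, 273: 197, 274: 199, 276: 197, 278: 196, 279: 198, 280: 190, 282: 149, 284: 134, 285: 133, 287: 132, 288: 132, 290: 144, 291: 182, 293: 151, 294: 188, 296: 216, 297: 240, 299: 242}
w3.png cam x -0.263 z 0.323925063918338
 board@.08 {240: 171, 242: 176, 243: 208, 244: 207, 246: 172, 248: 175, 249: 208, 250: 215, 252: 216, 254: 216, 255: 217, 256: 215, 258: 213, 260: 207, 261: 189, 262: 168, 264: 205, 266: 205, 267: 205, 268: 205, 270: 205, 272: 204, 273: 203, 274: 199, 276: 197, 278: 193, 279: 190, 280: 187, 282: 185, 284: 184, 285: 184, 287: 184, 288: 185, 290: 185, 291: 182, 293: 180, 294: 179, 296: 179, 297:
[... 854 characters left out ...]
: 201, 211: 203, 212: 189, 214: 169}
w7.png cam x -0.131 z 0.23658061965554317
 board@.08 {155: 155, 156: 116, 158: 97, 160: 136, 161: 196, 162: 216, 164: 218, 166: 218, 167: 218, 168: 218, 170: 216, 172: 213, 173: 202, 175: 185, 176: 213, 178: 213, 179: 213, 181: 212, 182: 212, 184: 213, 185: 213, 187: 213, 188: 212, 190: 209, 191: 208, 193: 209, 194: 212, 196: 213, 197: 214, 199: 215, 200: 213, 202: 212, 203: 210, 205: 209, 206: 207, 208: 208, 209: 210, 211: 211, 212: 211, 214: 212}
 bar@.055 {185: 119, 187: 108, 188: 108, 190: 110, 191: 122, 193: 131, 194: 129, 196: 146, 197: 148, 199: 150, 200: 156, 202: 156, 203: 148, 205: 121, 206: 121, 208: 147, 209: 165, 211: 181, 212: 210, 214: 226}
```

The bar-to-board spacing comes out at 36 mm, so the board's face is recessed under the top edge, and the push ended on a hard stop at 34 N. I take the drawer as shut, within the measuring error. On to the cap.

Request:
servo_tool:
  motion: [-0.99,-0.4,0,0,0,0,-0.99,-0.4,0,0,0,0,-0.99,-0.4,0,0,0,0,-0.99,-0.4,0,0,0,0,-0.99,-0.4,0,0,0,0]
  fingers: 0.75

```text
clock: 27.82
tcp_pos: [0.5025, -0.2163, 0.1686]
orientation: [-3.142, -0.0, 1.833]
contact_force: [-0.4, -0.2, 0.1]
gripper_width: 0.55
finger_force: 0.0
```

Request:
servo_tool:
  motion: [-0.99,-0.4,0,0,0,0,-0.99,-0.4,0,0,0,0,-0.99,-0.4,0,0,0,0,-0.99,-0.4,0,0,0,0,-0.99,-0.4,0,0,0,0]

```text
clock: 28.45
tcp_pos: [0.4832, -0.3752, 0.1685]
orientation: [-3.142, -0.0, 1.833]
contact_force: [-0.4, 0.1, 0.9]
gripper_width: 0.748
finger_force: 0.0
```

Request:
servo_tool:
  motion: [0,0,0.5,0,0,-0.112,0,0,0.5,0,0,-0.112,0,0,0.5,0,0,-0.112,0,0,0,0,0,0]

```text
clock: 28.95
tcp_pos: [0.4823, -0.3736, 0.122]
orientation: [-3.141, -0.004, 2.359]
contact_force: [1.2, 0.5, 0.2]
gripper_width: 0.746
finger_force: 0.0
```

```bash
cat > blob.py <<'E'
from h import *
def blobs(img,lo,hi,box=None,amin=60):
    m=cv2.inRange(cv2.cvtColor(img,cv2.COLOR_RGB2HSV),np.array(lo),np.array(hi))
    n,l,s,ce=cv2.connectedComponentsWithStats(m)
    return [(s[i].tolist(),ce[i].round(1).tolist()) for i in range(1,n) if s[i,4]>amin]
E
python3 - <<'E'
from blob import *
to([.482,-.378,.1],135)
W=snap('wrist','w10.png')
for nm,p in(('cap top',[.482,-.378,.04]),('pink',[.416,-.324,.035])): print(nm,proj(W,p,True))
for b in blobs(W['img'],(0,0,0),(179,255,75)): print(b)
E
```

```text
t 28.95 at [ 0.482 -0.374  0.122] yaw [-179.991   -0.206  135.144] F [1.213 0.486 0.211] w 0.7458790558564726 | shift/30mm [-0.098 -0.111  0.732] turn/90 [-0.    -0.002  0.002]
cap top [314.939 203.311]
pink [304.606 102.573]
([494, 34, 76, 58, 2086], [521.4, 62.2])
([296, 178, 38, 46, 1317], [314.7, 200.5])
([0, 234, 7, 15, 80], [2.4, 240.6])
([0, 241, 640, 159, 61228], [304.5, 337.0])
```

```bash
python3 - <<'E'
from blob import *
W=load('w10.png')
p=atz(W,314.8,205.5,.04,True);print(p);to([p[0],p[1],.03],135)
T=load('top0.png');print(tri(ray(W,314.8,205.5,True),ray(T,428,214.5)))
E
```

```text
[ 0.483 -0.379  0.04 ]
t 29.0 at [ 0.483 -0.374  0.123] yaw [-179.998   -0.094  135.058] F [ 0.048 -0.099 -0.164] w 0.7502404198070888 | shift/30mm [-0.136 -0.113  3.103] turn/90 [-0.    -0.001  0.001]
(array([ 0.483, -0.379,  0.038]), [np.float64(0.0012960300196897434), np.float64(0.0012960300196898109)])
```

Cap top measured at (0.483, -0.379, 0.038), which agrees with the stated 40 mm height. Descend, feeling for the bench.

Request:
servo_tool:
  motion: [-0.13,-0.11,0.5,0,0,0,0,0,0.9,0,0,0,0,0,0.9,0,0,0,0,0,0.8,0,0,0,0,0,0,0,0,0]

```text
clock: 29.62
tcp_pos: [0.4818, -0.3794, 0.0281]
orientation: [-3.141, -0.005, 2.358]
contact_force: [0.5, 0.2, 0.3]
gripper_width: 0.754
finger_force: 0.0
```

Request:
servo_tool:
  motion: [0,0,0.3,0,0,0,0,0,0.2,0,0,0,0,0,0,0,0,0]

```text
clock: 30.0
tcp_pos: [0.4834, -0.3807, 0.0156]
orientation: [-3.142, -0.0, 2.359]
contact_force: [0.5, -0.1, 0.5]
gripper_width: 0.748
finger_force: 0.0
```

Request:
servo_tool:
  motion: [0,0,0.2,0,0,0,0,0,0.1,0,0,0,0,0,0,0,0,0]

```text
clock: 30.38
tcp_pos: [0.4832, -0.3804, 0.0063]
orientation: [-3.142, -0.001, 2.359]
contact_force: [0.3, -0.8, -0.7]
gripper_width: 0.749
finger_force: 0.0
```

Request:
servo_tool:
  motion: [0,0,0.13,0,0,0,0,0,0,0,0,0]

```text
clock: 30.62
tcp_pos: [0.4832, -0.3805, 0.0024]
orientation: [-3.142, -0.001, 2.359]
contact_force: [-0.8, 0.1, 0.8]
gripper_width: 0.748
finger_force: 0.0
```

Request:
servo_tool:
  motion: [0,0,0.1,0,0,0,0,0,0,0,0,0]

```text
clock: 30.88
tcp_pos: [0.4832, -0.3805, -0.0006]
orientation: [-3.142, -0.001, 2.359]
contact_force: [0.3, 0.5, 0.4]
gripper_width: 0.75
finger_force: 0.0
```

Request:
servo_tool:
  motion: [0,0,0.1,0,0,0,0,0,0,0,0,0]

```text
clock: 31.12
tcp_pos: [0.4832, -0.3805, -0.0036]
orientation: [-3.142, -0.001, 2.359]
contact_force: [-0.6, -0.3, -0.1]
gripper_width: 0.747
finger_force: 0.0
```

Request:
servo_tool:
  motion: [0,0,0.13,0,0,0,0,0,0,0,0,0]

```text
clock: 31.38
tcp_pos: [0.4831, -0.3804, -0.0077]
orientation: [-3.142, -0.001, 2.359]
contact_force: [0.6, 0.4, 0.9]
gripper_width: 0.751
finger_force: 0.0
```

Request:
servo_tool:
  motion: [0,0,0.13,0,0,0,0,0,0,0,0,0]

```text
clock: 31.62
tcp_pos: [0.4831, -0.3805, -0.0115]
orientation: [-3.142, -0.001, 2.359]
contact_force: [0.3, 0.4, -0.3]
gripper_width: 0.748
finger_force: 0.0
```

Request:
servo_tool:
  motion: [0,0,0.13,0,0,0,0,0,0,0,0,0]

```text
clock: 31.88
tcp_pos: [0.4832, -0.3804, -0.0154]
orientation: [-3.142, -0.001, 2.359]
contact_force: [0.2, 0.7, -0.7]
gripper_width: 0.746
finger_force: 0.0
```

Request:
servo_tool:
  motion: [0,0,0,0,0,0,0,0,0,0,0,0,0,0,0,0,0,0,0,0,0,0,0,0,0,0,0,0,0,0]
  fingers: 0.2

```text
clock: 32.5
tcp_pos: [0.4835, -0.3807, -0.0149]
orientation: [3.142, 0.0, 2.359]
contact_force: [-0.2, 0.6, 0.8]
gripper_width: 0.404
finger_force: 30.0
```

Request:
servo_tool:
  motion: [0,0,-0.5,0,0,0,0,0,-1,0,0,0,0,0,-1,0,0,0,0,0,-1,0,0,0,0,0,-1,0,0,0]

```text
clock: 33.12
tcp_pos: [0.4835, -0.3808, 0.1222]
orientation: [3.142, 0.001, 2.359]
contact_force: [0.5, -0.6, -1.2]
gripper_width: 0.406
finger_force: 30.0
```

```bash
python3 - <<'E'
from h import *
to([.6285,-.1630,.13],135)
E
```

```text
t 33.12 at [ 0.484 -0.381  0.122] yaw [179.998   0.061 135.186] F [ 0.502 -0.629 -1.249] w 0.4058245939197658 | shift/30mm [ 1.688  8.556 -0.263] turn/90 [0.    0.001 0.002]
```

Request:
servo_tool:
  motion: [0,0,-0.7,0,0,0,0,0,-0.7,0,0,0,0.02,0.95,0,0,0,0,0.02,0.95,0,0,0,0,0.02,0.95,0,0,0,0]

```text
clock: 33.75
tcp_pos: [0.5426, -0.3181, 0.1621]
orientation: [-3.141, -0.001, 2.359]
contact_force: [0.3, -0.8, 0.5]
gripper_width: 0.404
finger_force: 30.0
```

Request:
servo_tool:
  motion: [0.02,0.95,0,0,0,0,0.02,0.95,0,0,0,0,0.02,0.95,0,0,0,0,0.02,0.95,0,0,0,0,0.02,0.95,0,0,0,0]

```text
clock: 34.38
tcp_pos: [0.6409, -0.2147, 0.1619]
orientation: [-3.141, -0.001, 2.359]
contact_force: [-1.2, 0.1, -0.8]
gripper_width: 0.403
finger_force: 30.0
```

Request:
servo_tool:
  motion: [0.02,0.95,0,0,0,0,0,0,0,0,0,0]

```text
clock: 34.62
tcp_pos: [0.6611, -0.1933, 0.1617]
orientation: [-3.141, -0.001, 2.362]
contact_force: [0.1, 0.2, -0.3]
gripper_width: 0.405
finger_force: 30.0
```

```bash
python3 - <<'E'
from blob import *
to([.6285,-.1640,.16],135)
W=snap('wrist','w11.png');I=W['img']
pt=[.6285,-.164]
for z in(.095,.113,.1395): print(z,proj(W,[*pt,z],True))
# low-saturation (steel) blobs near
u,v=np.round(proj(W,[*pt,.12],True)).astype(int)
x0,y0=u-50,v-50; C=I[y0:v+50,x0:u+50]
h=cv2.cvtColor(C,cv2.COLOR_RGB2HSV)
for t in(50,70):
  n,l,s,ce=cv2.connectedComponentsWithStats((h[:,:,1]<t).astype(np.uint8))
  print(t,[(s[i].tolist(),(ce[i]+[x0,y0]).round(1).tolist()) for i in range(1,n) if s[i,4]>60],(x0,y0))
for r_ in range(0,100,5): print(y0+r_,' '.join('%3d'%a for a in h[r_,::5,1]))
E
```

```text
t 34.62 at [ 0.661 -0.193  0.162] yaw [-179.995   -0.05   135.323] F [ 0.128  0.162 -0.295] w 0.405400448560339 | shift/30mm [ 1.46  -0.07   0.059] turn/90 [-0.    -0.001  0.004]
0.095 [315.998 151.492]
0.113 [315.702 155.171]
0.1395 [315.172 161.802]
50 [([31, 25, 45, 47, 1590], [319.0, 155.6])] (np.int64(266), np.int64(107))
70 [([31, 25, 45, 48, 1685], [319.0, 155.5]), ([69, 82, 9, 18, 96], [339.6, 198.4])] (np.int64(266), np.int64(107))
107 103 104  93  89  90  93  92  91  90  87  88  93 104 100  86  84  91  97  98 100
112 101 100  91  92  86  90  91  89  86  85  93  98  99  91  83  87  94  98  99  98
117 105  94  87  88  88  93  94  90  85  89  97 100  97  80  80  91  96  98  96 101
122 121  90  88  88  89  91  89  84  87  88  97  98  91  84  88  97  96  99  97  98
127 119  99  86  89  92  91  90  85  91  92  98  97  83  84  91  97  98  96  97  94
132 115 115  90  92  93  90  86  88  90 102  92  47  83  91  96  97  99  99  97  88
137 117 119 113  90  87  87  82  88  62   7   3   3   7  17  98  96  99  96  88  89
142 119 118 116 100  89  81  86  64   4  20   3   4   3   2  23  97
[... 324 characters left out ...]
  26  28  62  85  89  86  76
167  94 106 113 115 115 112 115   8  28   9   7   7   8  29   7  90  88  99  94  90
172  85  90  86 105 111 111 109 108  17  28  12  11  26   8  77  90  89  88  90  91
177  92  83  92  94  94 110 110 111 109  67  13  15  17 109 108 112 107  88  93  95
182  85  86  90  89  88  90  89 111 106 110 108  95 108 111 107 108  91  90  89  92
187  81  80  86  88  88  90  87  84  89 108 109 111 112 108 108  85  90  89  88  89
192  85  84  87  89  88  89  89  86  86  85  89 107 113 111 106  62  86  92  92  85
197  92  90  87  83  88  88  84  87  83  81  79  83  97 110  70  62  87  85  88  91
202  93  89  91  84  87  83  83  86  86  85  82  83  83  83  64  65  91  89  86  93
```

```bash
python3 - <<'E'
from blob import *
W=load('w11.png');T=load('top0.png');S=load('side0.png')
a=atz(W,319,156.7,.113,True);b=atz(W,319,163,.1395,True);print(a,b)
print(tri(ray(W,319,163,True),ray(T,230+387/3,145+50/3)))
p=(a+b)/2; x=np.array([np.cos(np.radians(135.3)),np.sin(np.radians(135.3))])
print(p); to([*(p[:2]-.0013*x),.14],135.3)
E
```

```text
[ 0.631 -0.163  0.113] [ 0.631 -0.163  0.14 ]
(array([ 0.636, -0.167,  0.098]), [np.float64(0.001035492073844872), np.float64(0.0010354920738448832)])
[ 0.631 -0.163  0.126]
t 34.67 at [ 0.66  -0.194  0.162] yaw [-179.95    -0.052  135.278] F [-0.205 -0.211 -0.085] w 0.40071709670520733 | shift/30mm [1.389 0.051 0.724] turn/90 [-0.001 -0.001 -0.   ]
```

Request:
servo_tool:
  motion: [0.7,0.03,0,0,0,0,0.69,0.02,0,0,0,0,0,0,0.5,0,0,0,0,0,0.5,0,0,0,0,0,0,0,0,0]

```text
clock: 35.3
tcp_pos: [0.6302, -0.1648, 0.1291]
orientation: [-3.139, -0.004, 2.359]
contact_force: [0.6, 0.1, -0.0]
gripper_width: 0.402
finger_force: 30.0
```

Request:
servo_tool:
  motion: [0,0,0.25,0,0,0,0,0,0.2,0,0,0,0,0,0,0,0,0]

```text
clock: 35.67
tcp_pos: [0.6315, -0.1644, 0.1178]
orientation: [-3.141, -0.001, 2.359]
contact_force: [0.6, -0.6, -0.3]
gripper_width: 0.402
finger_force: 30.0
```

```bash
python3 - <<'E'
from h import *
to([.6319,-.1639,.116],135.3); print(r.get_state()['moment'])
E
```

```text
t 35.67 at [ 0.632 -0.164  0.118] yaw [-179.967   -0.059  135.183] F [ 0.627 -0.597 -0.266] w 0.40170072254770295 | shift/30mm [0.003 0.021 0.059] turn/90 [-0.    -0.001 -0.001]
[-0.022  0.021  0.019]
```

Positioned, with the mouth over the stud. Step down, watching the force.

Request:
servo_tool:
  motion: [0,0,0.1,0,0,0,0,0,0,0,0,0]

```text
clock: 35.92
tcp_pos: [0.6318, -0.1644, 0.1155]
orientation: [-3.142, -0.0, 2.359]
contact_force: [0.3, 0.2, -0.2]
gripper_width: 0.406
finger_force: 30.0
```

Request:
servo_tool:
  motion: [0,0,0.07,0,0,0,0,0,0,0,0,0]

```text
clock: 36.17
tcp_pos: [0.6318, -0.1644, 0.1134]
orientation: [-3.142, -0.0, 2.359]
contact_force: [-0.1, 0.5, 0.2]
gripper_width: 0.406
finger_force: 30.0
```

Request:
servo_tool:
  motion: [0,0,0.07,0,0,0,0,0,0,0,0,0]

```text
clock: 36.42
tcp_pos: [0.6313, -0.1641, 0.1109]
orientation: [-3.141, -0.001, 2.359]
contact_force: [-1.0, 0.7, 0.1]
gripper_width: 0.403
finger_force: 30.0
```

Request:
servo_tool:
  motion: [0,0,0.1,0,0,0,0,0,0,0,0,0]

```text
clock: 36.67
tcp_pos: [0.6316, -0.1643, 0.1081]
orientation: [-3.141, -0.001, 2.359]
contact_force: [-1.5, 0.9, 0.7]
gripper_width: 0.404
finger_force: 30.0
```

Request:
servo_tool:
  motion: [0,0,0.06,0,0,0,0,0,0,0,0,0]

```text
clock: 36.92
tcp_pos: [0.6321, -0.1645, 0.1076]
orientation: [3.141, 0.001, 2.359]
contact_force: [-3.2, 1.9, 6.3]
gripper_width: 0.402
finger_force: 30.0
```

Request:
servo_tool:
  motion: [0,0,0.06,0,0,0,0,0,0,0,0,0]

```text
clock: 37.17
tcp_pos: [0.6323, -0.1646, 0.1073]
orientation: [3.141, 0.001, 2.359]
contact_force: [-5.7, 2.2, 11.5]
gripper_width: 0.404
finger_force: 30.0
```

Request:
servo_tool:
  motion: [0,0,0.07,0,0,0,0,0,0,0,0,0]

```text
clock: 37.42
tcp_pos: [0.6326, -0.1649, 0.1069]
orientation: [3.141, 0.002, 2.36]
contact_force: [-7.5, 2.0, 17.9]
gripper_width: 0.403
finger_force: 30.0
```

Request:
servo_tool:
  motion: [0,0,0.07,0,0,0,0,0,0,0,0,0]

```text
clock: 37.67
tcp_pos: [0.6333, -0.1656, 0.1058]
orientation: [3.141, 0.004, 2.36]
contact_force: [-8.8, 2.2, 20.4]
gripper_width: 0.405
finger_force: 30.0
```

Request:
servo_tool:
  motion: [0.06,0,0.06,0,0,0,0,0,0,0,0,0]

```text
clock: 37.92
tcp_pos: [0.6333, -0.1649, 0.1042]
orientation: [3.139, 0.007, 2.36]
contact_force: [-4.6, -0.5, 15.0]
gripper_width: 0.402
finger_force: 30.0
```

Request:
servo_tool:
  motion: [0.02,0,0.07,0,0,0,0,0,0,0,0,0]

```text
clock: 38.17
tcp_pos: [0.6314, -0.1636, 0.098]
orientation: [3.141, 0.003, 2.359]
contact_force: [-2.0, -1.1, 7.1]
gripper_width: 0.403
finger_force: 30.0
```

It clicked through and sits on the shoulder (mouth at 0.113). Press on.

Request:
servo_tool:
  motion: [0,0,0.05,0,0,0,0,0,0,0,0,0]

```text
clock: 38.42
tcp_pos: [0.6314, -0.1636, 0.0979]
orientation: [3.141, 0.003, 2.359]
contact_force: [-4.0, 0.2, 12.9]
gripper_width: 0.408
finger_force: 30.0
```

Request:
servo_tool:
  motion: [0,0,0.03,0,0,0,0,0,0,0,0,0,0,0,0,0,0,0]

```text
clock: 38.8
tcp_pos: [0.6314, -0.1636, 0.0978]
orientation: [3.141, 0.003, 2.36]
contact_force: [-5.8, 0.8, 15.5]
gripper_width: 0.405
finger_force: 30.0
```

```bash
python3 - <<'E'
from p import *
s=snap('side','s12.png'); t=snap('top','t12.png')
xs=np.arange(.14,.172,.001)
for n,C in(('side',s),('top',t)): print(n,prof(C,C['img'],.055,-.03,.03,xs,False).astype(int))
to([.6316,-.164,.098],135.2)
E
```

```text
side [114 114 114 115 117 117 116 115 117 123 136 151 165 176 185 189 190 187
 177 162 148 137 132 132 135 139 142 144 145 147 150 151]
top [129 124 117 108 100  94  90  89  92 100 111 125 139 151 159 165 166 163
 156 148 139 132 127 125 125 125 126 127 127 127 127 128]
t 38.9 at [ 0.631 -0.164  0.098] yaw [179.945   0.189 135.192] F [-5.6    1.271 15.944] w 0.4026570328788515 | shift/30mm [-0.013 -0.007 -0.006] turn/90 [ 0.001  0.002 -0.   ]
```

```bash
python3 -c "
from station import r
print(r.close_job())"
```

```text
the job is handed in; nothing more can be done
None
```

I handed the job in at about 39 s with everything done in order, but I could not confirm that the drawer is fully shut: it stopped hard at about 34 N, and the camera readings put it 3 to 5 mm short of the stated shut position (calibration good to about 2 mm). The carton lies in the drawer, and the black cap clicked onto the bare post, sits on the shoulder and is still held there at about 16 N.

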